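Lock the cover of the hall bulkhead light

TASK

The bulb of the round bulkhead light on the shelf has just been changed and its guarded cover only laid back on top, with its lugs resting on the bayonet ring instead of in the slots. Turn the cover clockwise (seen from above) while pressing lightly until it drops into its slots, then press it down against its springy seal and turn it further clockwise until it locks and stays down, level, when let go. Press gently, for the dome is glass, and leave the things beside it where they are.

Things in the scene. Friction and masses are not known exactly. Their poses are not given: they have to be found in the camera images.
- lamp_box: Fixed round grey-painted back box of the light, 156 mm across, screwed to the shelf. Origin on its vertical axis at the shelf top (115 mm above the work surface). Hidden under the cover it carries the bayonet ring: four ledges with four slots between, 90 degrees apart, each slot 20 degrees wider than a lug. How the ring is turned is unknown and unseen: this yaw tells nothing of it.
- cover: Loose cover of the light, 0.6 kg: disc with skirt, glass dome and guard. Origin on its axis, at the underside of its four lugs. It drops in after 10 to 60 degrees clockwise from its start; some 20 degrees further, unless pressed down, the lugs meet the ledges' sides. Pressed down it turns on under the ledges and is locked after 10 degrees more; a stop ends it at 28. It cannot lock anticlockwise.
- rim (a point): On the cover's axis, level with the flat top of its grey-painted rim, 32 mm above the cover's origin; z up. The rim is free to press on from radius 45 mm (glass dome, 27 mm high) to the edge at 78 mm, save at the guard's feet. Height above shelf top: 74 mm with the lugs on the ledges (start), about 71 mm dropped in and not pressed, 63 mm pressed to the bottom, 66 mm locked.
- foot (a point): Foot of the guard on the cover's +x axis, 10 mm above the rim. Four such feet stand on the rim at radius 62 mm, one on each of the cover's +x, +y, -x and -y axes: upright round steel bars 8 mm thick, straight for 20 mm, then bending over the dome to a centre 38 mm above the rim. A fingertip on the rim beside a foot can push it sideways and so turn the cover.
- dish: White ceramic dish, 110 mm across, 32 mm high, beside the light on the shelf. Leave alone. Origin under its centre.
- case: Black plastic sunglasses case, 160 x 66 x 50 mm, lying on the shelf. Leave alone. Origin under its centre, long axis x.
- keys: Steel ring with three house keys lying flat on the shelf, about 100 mm long. Leave alone. Origin under the middle of the bunch.
- torch: Small aluminium torch with a square head, 130 mm long, 32 mm thick, lying on the shelf. Leave alone. Origin under its centre, long axis x.
- lug (a point): Centre of the lug (4 mm thick, 18 mm wide) under the +x foot; the others are under the other feet. A sprung rubber seal lifts the cover once the rim is below 72 mm: beside its weight, about 8 N of pressing brings the lugs below the ledges (4 mm thick), 12 N to the bottom. The ring is greased: 2 to 8 N at a foot turns the cover. Dropped but not pressed down, it cannot lock.

How it is judged:
On the way:
1. the cover has dropped into its slots (height (world z) of rim below 0.1855 m), for 0.1 s.
At the end, for the whole second after the job is handed in: The cover is locked: let go, its rim stays within about 2 mm of the locked height of 66 mm above the shelf top (below 67.8 mm; unlocked, the seal lifts it to about 71 mm), level within 2 degrees, on the light's axis within 6 mm, at rest (height (world z) of rim below 0.1828 m and angle between rim's own z axis and vertical below 0.04 rad and horizontal distance between rim and lamp_box below 0.006 m and linear speed of cover below 0.02 m/s); the robot touches nothing.
It fails at once if the glass-domed cover is pressed or pushed with more than 60 N (contact force between any of the fingers, the arm and cover above 60 N).
It fails at once if the dish, case, keys or torch is moved by more than 20 mm (distance of any of dish, case, keys, torch from where it was at the start of the episode above 0.02 m).
It also fails if it takes over 64 s, if anything falls off the work surface, if the arm or the gripper's body presses on something with over 40 N, if the wrist force passes 120 N, or if a joint passes its speed limit or range.

ROBOT

A 7-joint arm with a two-finger parallel gripper is mounted at the origin on the work surface. World frame = base frame: x ahead of the robot, y to its left, z up, the work surface at z = 0. Lengths are in m, angles in rad, forces in N, time in s.
With the tool pointing down it reaches from about 0.425 to 0.825 m from the base axis. Payload 3.6 kg.
Tool frame: the origin (TCP) lies midway between the tips of the shut fingers; the grasp point (between the pads) lies 19 mm behind it; z points along the fingers, y is the line along which they close (so a half turn about z gives the same grasp; the last joint's range is limited). The gripper opens to 85 mm and grips with 20 to 120 N. Pads are 22 mm wide; open, the fingers measure 114 mm over their backs; the gripper's body (76 mm by 85 mm) begins 54 mm behind the grasp point. The pads swing forward as they close: fully open they stand 13 mm farther back than shut.
Start: joints at [1.147, 0.615, -0.013, 1.423, 0.008, 1.103, -0.04], TCP at [0.252, -0.599, 0.231] pointing down, gripper open.
Joint ranges: [-3.12, 3.12], [-0.3, 2.06], [-1.34, 1.32], [0.26, 2.42], [-1.36, 4.5], [0.01, 1.98], [-2.84, 2.84]. Speed limits (rad/s): [2.79, 2.79, 3.14, 3.14, 3.14, 3.14, 3.14].

INTERFACE

Orientations are given as a unit quaternion [w, x, y, z].
In Python, from rig import * gives the robot as it stands.
- The arm moves only by the tool arm_command, never from a script. Its argument "commands" is text: rows parted by semicolons, each of 6 numbers parted by spaces: the shift along the tool's x, y, z in m, then the turn, a rotation vector about the tool's x, y, z in degrees. A call has 1 to 12 rows; each row is the pose to reach, as a shift and turn from the pose commanded when the call began, along the tool's axes at that moment; what a row does not reach only later rows make up. A row lasts 1/10 s, in which the tool goes at most 50 mm and 8.59 degrees, less where a joint would pass 70% of its speed; a pose out of reach is approached as far as the arm can. A call with a gripper value outside its range is refused whole. "gripper" is the finger opening in m, from 0 to 0.0854, set as the call begins (left out, the last holds). The fingers move at their own pace and stop on an object; "grip_force" is the grip in N (left out, the last holds). Time passes only in rows, so rows that repeat a pose let the fingers close. It gives the time, the measured TCP pose, the force, the opening and the grip force at its end, in the units of the state.
- read_state(): the state, without advancing time (a new reading comes with each control period).
- get_image(name): name is "side" or "top"; returns (picture, depth): 400x640x3 uint8, red, green, blue; 400x640 float32, m along the optical axis (not along the pixel's ray), 0 where there is no reading.
- camera_params(name): a dict with "fx", "fy", "cx", "cy" (pixels), "R" (3x3) and "t" (3): a world point X has camera coordinates R X + t. Camera axes: x right, y down, z forward; pixel columns grow to the right and rows downward; lengths in m; the calibration is good to about 2 mm. A picture is of the moment at which its call begins. camera_params takes no time and is no camera call.
- job_done(): hands the job in; it is judged then, once.
The state is a dict: "time": time; "joints": joint angles; "qd": joint speeds; "joint_efforts": joint torques, N m; "position": TCP position; "tcp_rot": TCP orientation; "wrist_force": force on the tool from outside, world axes, zero at the start; "moment": the same for the moment, N m; "opening": opening from 0.0 (shut) to 1.0 (fully open); "gripper_force": force on a finger pad.
Only numpy, scipy, OpenCV 4.12 (cv2) and the standard library are available. Lean on these libraries where they do the work, as an engineer would, in place of code of your own. Each camera call takes 0.05 s, during which the arm holds its last target. There are 200 camera calls.

## Working session

There is one attempt and no reset: what is moved stays moved. The work goes in short steps, Python scripts to look and compute and a tool call to move; the robot and the scene stay as the last step left them, time stands still between calls to the robot, and variables do not carry over. Pictures are saved under pics/ and viewed, at most 10 in all, crops included, and the job is handed in when it is done.

Besides the shell and the picture viewer there is one more tool, called after "Request:" as a command line: name --argument value ..., lists and objects as JSON in quotes. arm_command: Moves the arm, as the interface text tells. Its arguments: {"type":"object","properties":{"commands":{"type":"string"},"gripper":{"type":"number"},"grip_force":{"type":"number"}},"required":["commands"]}

```bash
mkdir -p pics; ls; python3 - <<'E'
from rig import *
import cv2,numpy as np
s=read_state();print({k:np.round(v,3) for k,v in s.items()})
for n in("top","side"):
    im,d=get_image(n);cv2.imwrite(f"pics/{n}0.png",im[:,:,::-1]);np.savez(f"{n}0.npz",im=im,d=d)
    p=camera_params(n);print(n,p)
E
```

```text
pics
{'time': np.float64(0.0), 'joints': array([ 1.147,  0.616, -0.013,  1.425,  0.008,  1.103, -0.04 ]), 'qd': array([-0.001, -0.001,  0.   , -0.   , -0.001, -0.001, -0.001]), 'joint_efforts': array([-0.0000e+00, -4.6921e+01,  2.5900e-01, -1.7103e+01,  1.0000e-02,
        1.0000e-02, -0.0000e+00]), 'position': array([ 0.251, -0.599,  0.23 ]), 'tcp_rot': array([-0.001,  0.98 ,  0.198, -0.   ]), 'wrist_force': array([-0.183, -0.064,  0.214]), 'moment': array([ 0.036, -0.034, -0.029]), 'gripper_force': np.float64(0.0), 'opening': np.float64(0.998)}
top {'fx': 410.25373034195974, 'fy': 410.25373034195974, 'cx': 319.6588319830803, 'cy': 198.59071550092588, 'R': array([[ 0.00341324, -0.99998698, -0.00379462],
       [-0.99090632, -0.00287178, -0.13452295],
       [ 0.1345103 ,  0.00421927, -0.99090321]]), 't': array([-0.00780294,  0.57477402,  1.3133349 ])}
side {'fx': 432.54654341284015, 'fy': 432.54654341284015, 'cx': 327.53245046190716, 'cy': 202.6649226075028, 'R': array([[-0.93770137, -0.34743104,  0.00279695],
       [-0.17305309,  0.46005202, -0.87086438],
       [ 0.30127857, -0.81709474, -0.49151542]]), 't': array([0.53753399, 0.27117511, 1.14872071])}
```

View pics/top0.png

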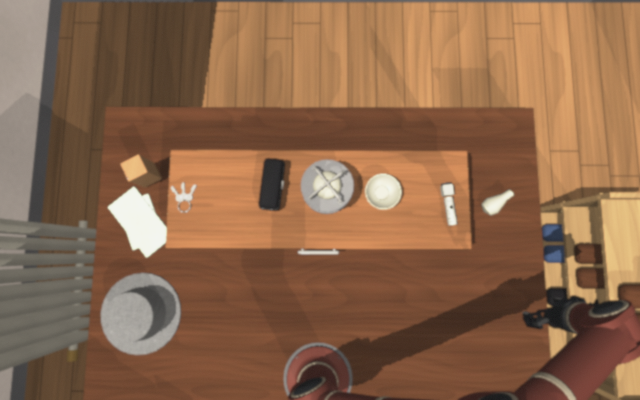

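View pics/side0.png

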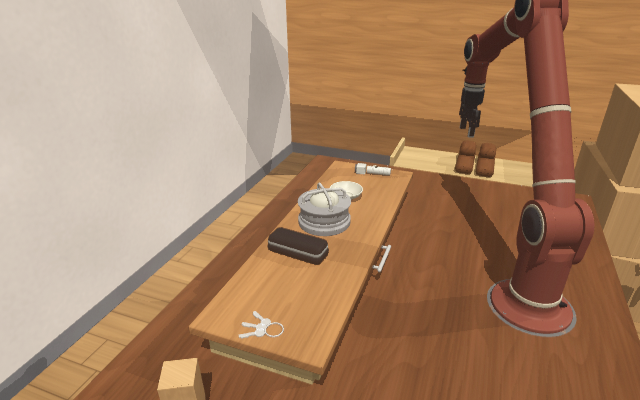

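The top view shows the light at about (327,186), the case at (272,184) and the dish at (383,191). The guard appears as an X over the dome. The side view shows the same order.

```bash
cat > h.py <<'E'
from rig import *
import cv2,numpy as np
def cloud(n,im_d=None):
    im,d=im_d or get_image(n);p=camera_params(n)
    v,u=np.mgrid[:400,:640]
    c=np.stack([(u-p['cx'])*d/p['fx'],(v-p['cy'])*d/p['fy'],d],-1)
    return im,d,(c-p['t'])@p['R']
def fitc(P):
    A=np.c_[2*P[:,:2],np.ones(len(P))];s=np.linalg.lstsq(A,(P[:,:2]**2).sum(1),rcond=None)[0]
    return s[0],s[1],np.sqrt(s[2]+s[0]**2+s[1]**2)
def rectify(im,n,c,z,half=.1,px=500):
    "orthoview of plane z; columns = -y (right), rows = -x (down)"
    p=camera_params(n);g=np.linspace(half,-half,px)
    Y,X=np.meshgrid(c[1]+g,c[0]+g)
    q=np.stack([X,Y,np.full_like(X,z)],-1)@p['R'].T+p['t']
    m=(q[...,:2]/q[...,2:]*[p['fx'],p['fy']]+[p['cx'],p['cy']]).astype(np.float32)
    return cv2.remap(im,m[...,0],m[...,1],cv2.INTER_CUBIC)
E
python3 - <<'E'
from h import *
import os
R=[]
for n in("top","side"):
    z=np.load(f"{n}0.npz");im,d,W=cloud(n,(z['im'],z['d']))
    m=(d>0)&(np.hypot(W[...,0]-.6,W[...,1]-0)<.15)
    u,v=(327,186) if n=="top" else (325,205)
    c0=np.array(W[v,u]);print(n,'px',c0.round(3))
    c=c0[:2].copy()
    for _ in range(5):
        q=W[(d>0)&(np.hypot(W[...,0]-c[0],W[...,1]-c[1])<.1)]
        r=q[(abs(q[:,2]-.189)<.006)]
        # edge points: outer hull
        h=cv2.convexHull(r[:,:2].astype(np.float32))[:,0]
        f=fitc(h);c=np.array(f[:2])
    print(f,len(r),'rim z med',np.median(r[:,2]))
    # feet/guard points
    q=W[(d>0)]; rad=np.hypot(q[:,0]-c[0],q[:,1]-c[1]);k=(rad>.052)&(rad<.07)&(q[:,2]>.196)&(q[:,2]<.24)
    a=np.degrees(np.arctan2(q[k,1]-c[1],q[k,0]-c[0]))
    print(len(a),np.sort(a).round(0), 'mean mod90',np.degrees(np.angle(np.exp(1j*np.radians(a*4)).mean()))/4)
    rr=rectify(im,n,c,.205,.1,400);R.append(rr)
    if n=="top":
        s=W[(d>0)&(W[...,2]>.10)&(W[...,2]<.13)&(abs(W[...,1])<.5)];print('shelf z',np.median(s[:,2]),s[:,:2].min(0),s[:,:2].max(0))
        for nm,(uu,vv) in dict(dish=(383,191),case=(272,184)).items():
            q=W[vv-25:vv+26,uu-28:uu+29].reshape(-1,3);q=q[(q[:,2]>.125)&(np.hypot(*(q[:,:2]-c).T)>.09)];print(nm,q.min(0).round(3),q.max(0).round(3))
cv2.imwrite("pics/r0.png",np.hstack(R)[:,:,::-1])
E
```

```text
top px [ 0.588 -0.028  0.212]
(np.float64(0.5953583597476182), np.float64(-0.026966737726584478), np.float64(0.07711377337056827)) 1425 rim z med 0.1889752370036629
53 [-146. -146. -146. -145. -145. -144. -144. -143. -143. -142. -142. -142.
 -141. -140. -139. -138.  -66.  -56.  -56.  -55.  -54.  -54.  -53.  -52.
  -51.  -50.  -50.   35.   36.   36.   37.   38.   38.   40.   40.   40.
   41.   41.  125.  125.  126.  127.  128.  128.  128.  129.  129.  129.
  129.  131.  131.  131.  131.] mean mod90 37.55687703530121
shelf z 0.11496626677939972 [ 0.01447716 -0.47092169] [0.72195519 0.47029251]
dish [ 0.393 -0.26   0.125] [ 0.637 -0.012  1.379]
case [ 0.393 -0.012  0.126] [0.68  0.179 1.379]
side px [0.577 0.011 0.195]
(np.float64(0.5937821635315957), np.float64(-0.023785318116954113), np.float64(0.07686718651491083)) 684 rim z med 0.1885540479814318
86 [-146. -145. -145. -144. -144. -144. -144. -144. -143. -143. -142. -142.
 -142. -142. -142. -141. -141. -141. -141. -140. -140. -140. -139.  -56.
  -56.  -55.  -54.  -53.  -52.  -52.  -51.  -51.  -51.  -51.  -49.  -49.
  -48.   34.   35.   35.   35.   35.   36.   36.   36.   36.   37.   37.
   37.   37.   38.   38.   39.   39.   40.   40.   40.   40.   41.   41.
   42.  124.  125.  125.  125.  125.  125.  125.  125.  125.  126.  126.
  126.  127.  127.  128.  128.  128.  128.  129.  129.  129.  129.  130.
  131.  132.] mean mod90 37.5395070797491
```

View pics/r0.png

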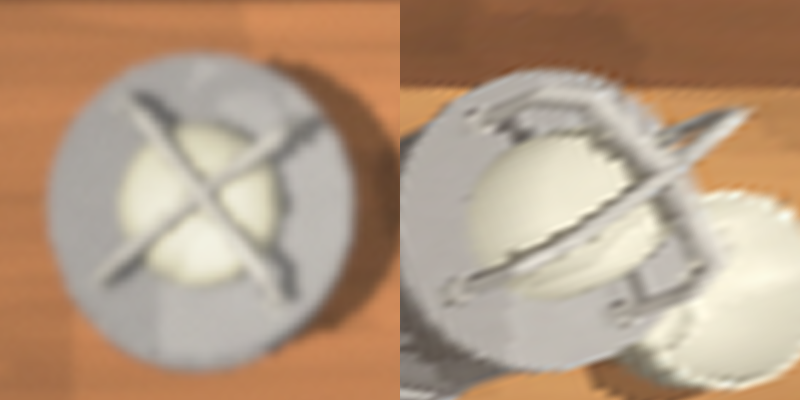

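Measured: light axis about (0.5945, -0.0255), rim z 0.189 and radius 77 mm, all matching the given sizes. The feet are at 37.5° + 90°k. My plan is to straddle the dome with the open fingers, centred on the axis. The fingers press the rim symmetrically and turn against two opposite guard bars, starting with the finger line at 62.5°.

Request:
arm_command --commands "0 0 -0.02 0 0 0; 0.01 -0.007 -0.05 0 0 -4; 0.04 -0.03 -0.08 0 0 -10; 0.075 -0.055 -0.08 0 0 -18; 0.11 -0.081 -0.08 0 0 -26; 0.145 -0.107 -0.08 0 0 -34; 0.18 -0.132 -0.08 0 0 -42; 0.215 -0.158 -0.08 0 0 -50; 0.25 -0.184 -0.08 0 0 -58; 0.275 -0.202 -0.08 0 0 -64; 0.29 -0.213 -0.08 0 0 -68; 0.30 -0.22 -0.08 0 0 -70" --gripper 0.0854

```text
time: 1.3
position: [0.4435, -0.2791, 0.3111]
tcp_rot: [-0.0, 0.689, 0.725, -0.0]
wrist_force: [-0.1, 0.2, 0.4]
opening: 0.996
gripper_force: 0.0
```

```bash
cat >> h.py <<'E'
from scipy.spatial.transform import Rotation as Ro
C=np.array([.5945,-.0255])
def goal(xyz,yaw):
    "shift/turn in tool axes to reach TCP xyz, tool down with tool-y at world angle yaw (deg)"
    s=read_state();w,x,y,z=s['tcp_rot'];T=Ro.from_quat([x,y,z,w])
    a=np.radians(yaw);Y=np.array([np.cos(a),np.sin(a),0]);Z=np.array([0,0,-1.]);G=Ro.from_matrix(np.c_[np.cross(Y,Z),Y,Z])
    print('t',round(float(s['time']),2),'pos',s['position'].round(4),'yaw',round(float(np.degrees(np.arctan2(*T.as_matrix()[[1,0],1]))),1),'F',s['wrist_force'].round(1),'M',s['moment'].round(2),'j7',s['joints'][6].round(2))
    print('shift',T.inv().apply(np.array(xyz)-s['position']).round(4),'turn',(T.inv()*G).as_rotvec(degrees=True).round(1))
E
python3 -c "
from h import *
goal([*C,.26],62.5)"
```

```text
t 1.3 pos [ 0.4435 -0.2791  0.3111] yaw 3.0 F [-0.1  0.2  0.4] M [-0.02 -0.03  0.03] j7 0.42
shift [0.2454 0.164  0.0511] turn [ -0.   -0.  -59.5]
```

Request:
arm_command --commands "0.02 0.013 0 0 0 -5; 0.05 0.033 0 0 0 -12; 0.08 0.053 0 0 0 -20; 0.11 0.073 0 0 0 -28; 0.14 0.093 0 0 0 -36; 0.17 0.113 0 0 0 -44; 0.2 0.133 0 0 0 -51; 0.225 0.15 0 0 0 -56; 0.24 0.16 0 0 0 -59; 0.2454 0.164 0.02 0 0 -59.5; 0.2454 0.164 0.04 0 0 -59.5; 0.2454 0.164 0.05 0 0 -59.5"

```text
time: 2.5
position: [0.5941, -0.0293, 0.259]
tcp_rot: [-0.002, 0.241, 0.971, -0.001]
wrist_force: [-0.9, -0.3, -0.4]
opening: 1.003
gripper_force: 0.0
```

```bash
python3 -c "
from h import *
goal([*C,.186],62.5)
im,_=get_image('top');r=rectify(im,'top',C,.23,.12,400)
im,_=get_image('side');cv2.imwrite('pics/a1.png',np.hstack([r,cv2.resize(im[130:250,255:395],(467,400),interpolation=3)[:,:400]])[:,:,::-1])"
```

```text
t 2.5 pos [ 0.5941 -0.0293  0.259 ] yaw 62.1 F [-0.9 -0.3 -0.4] M [-0.03  0.01 -0.05] j7 0.76
shift [0.0013 0.0038 0.073 ] turn [-0.2 -0.1 -0.4]
```

View pics/a1.png

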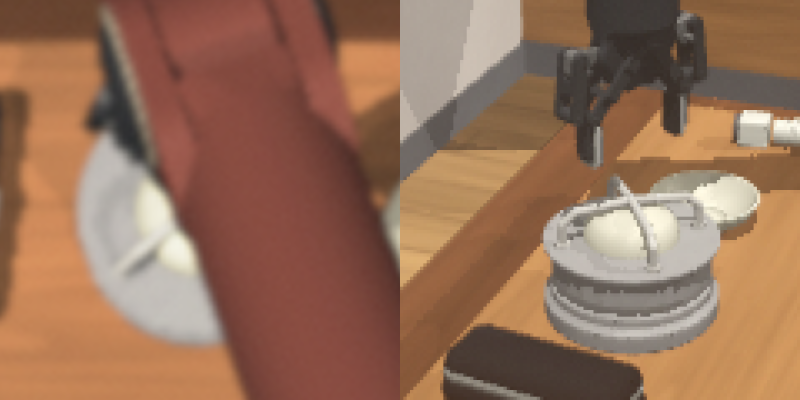

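The fingers hang either side of the dome above the cover (right crop: tips at about (592,160) and (678,130), guard clear between them). Next I descend centred to just above the rim.

Request:
arm_command --commands "0 0 0 0 0 0; 0 0 0.02 0 0 0; 0 0 0.04 0 0 0; 0 0 0.06 0 0 0; 0 0 0.072 0 0 0; 0 0 0.076 0 0 0; 0 0 0.076 0 0 0"

```text
time: 3.3
position: [0.5953, -0.0272, 0.1857]
tcp_rot: [0.0, 0.24, 0.971, 0.0]
wrist_force: [0.0, -0.0, 0.2]
opening: 1.001
gripper_force: 0.0
```

```bash
python3 -c "
from h import *
goal([*C,.176],62.5)"
```

```text
t 3.3 pos [ 0.5953 -0.0272  0.1857] yaw 62.3 F [ 0.  -0.   0.2] M [-0.02  0.07 -0.01] j7 0.71
shift [0.0015 0.0011 0.0097] turn [ 0.   0.  -0.2]
```

Now I approach to touch in small steps.

Request:
arm_command --commands "0.001 0.001 0.002 0 0 0; 0.0015 0.001 0.004 0 0 0; 0.0015 0.001 0.006 0 0 0; 0.0015 0.001 0.006 0 0 0"

```text
time: 3.7
position: [0.5941, -0.0255, 0.1793]
tcp_rot: [-0.0, 0.239, 0.971, -0.0]
wrist_force: [-0.1, 0.1, -0.5]
opening: 1.002
gripper_force: 0.0
```

Request:
arm_command --commands "0 0 0.001 0 0 0; 0 0 0.002 0 0 0; 0 0 0.002 0 0 0"

```text
time: 4.0
position: [0.5941, -0.0255, 0.1772]
tcp_rot: [-0.0, 0.239, 0.971, -0.0]
wrist_force: [-1.1, 0.1, -0.9]
opening: 1.001
gripper_force: 0.0
```

Request:
arm_command --commands "0 0 0.001 0 0 0; 0 0 0.002 0 0 0; 0 0 0.002 0 0 0"

```text
time: 4.3
position: [0.5943, -0.0255, 0.176]
tcp_rot: [0.0, 0.239, 0.971, -0.0]
wrist_force: [-1.7, -0.7, 3.5]
opening: 1.002
gripper_force: 2.0
```

Contact came at 0.176 as predicted, with 3.5 N. Clockwise is a positive turn about tool z.

Request:
arm_command --commands "0 0 0 0 0 2; 0 0 0 0 0 4; 0 0 0 0 0 6; 0 0 0 0 0 8; 0 0 0 0 0 10; 0 0 0 0 0 12; 0 0 0 0 0 12"

```text
time: 5.0
position: [0.5943, -0.0247, 0.1759]
tcp_rot: [0.0, 0.34, 0.94, 0.0]
wrist_force: [0.4, -0.5, 6.2]
opening: 1.001
gripper_force: 3.2
```

```bash
python3 -c "
from h import *
goal([*C,.176],62.5)"
```

```text
t 5.0 pos [ 0.5943 -0.0247  0.1759] yaw 50.2 F [ 0.4 -0.5  6.2] M [-0.2   0.    0.07] j7 0.53
shift [-0.0006 -0.0004 -0.0001] turn [  0.    0.  -12.3]
```

Request:
arm_command --commands "0 0 0 0 0 2; 0 0 0 0 0 4; 0 0 0 0 0 6; 0 0 0 0 0 8; 0 0 0 0 0 10; 0 0 0 0 0 12; 0 0 0 0 0 12"

```text
time: 5.7
position: [0.5931, -0.0253, 0.1746]
tcp_rot: [-0.001, 0.437, 0.9, -0.0]
wrist_force: [0.6, -0.4, -0.6]
opening: 1.0
gripper_force: 0.0
```

```bash
cat >> h.py <<'E'
def look(f=None):
    "cover angle and rim height from side + top depth"
    for n in("side","top"):
        im,d,W=cloud(n);q=W[d>0];rad=np.hypot(*(q[:,:2]-C).T)
        r=q[(rad>.066)&(rad<.076)&(abs(q[:,2]-.184)<.009)]
        k=(rad>.055)&(rad<.069)&(q[:,2]>.193)&(q[:,2]<.207)
        a=np.degrees(np.arctan2(*(q[k,:2]-C).T[::-1]))
        print(n,'rim',len(r),np.median(r[:,2]).round(4),'feet',np.sort(a).round(0).astype(int).tolist())
        if f and n=="side":cv2.imwrite(f,cv2.resize(im[130:250,255:395],(700,600),interpolation=3)[:,:,::-1])
E
python3 -c "
from h import *
goal([*C,.176],62.5);look('pics/b1.png')"
```

```text
t 5.7 pos [ 0.5931 -0.0253  0.1746] yaw 38.2 F [ 0.6 -0.4 -0.6] M [ 0.01 -0.02 -0.  ] j7 0.35
shift [-0.001   0.0009 -0.0014] turn [ -0.1  -0.1 -24.3]
side rim 199 0.1843 feet [-171, -170, -168, -167, -166, -164, -164, -164, -164, -163, -163, -161, -161, -156, -75, -75, -75, 20, 21, 21, 21, 21, 22, 23, 24, 24, 25, 25, 30, 31, 33, 44, 47, 48, 106, 106, 106, 106, 106, 108, 109, 109, 109, 109, 111, 111, 111, 111]
top rim 175 0.185 feet [111, 112]
```

View pics/b1.png

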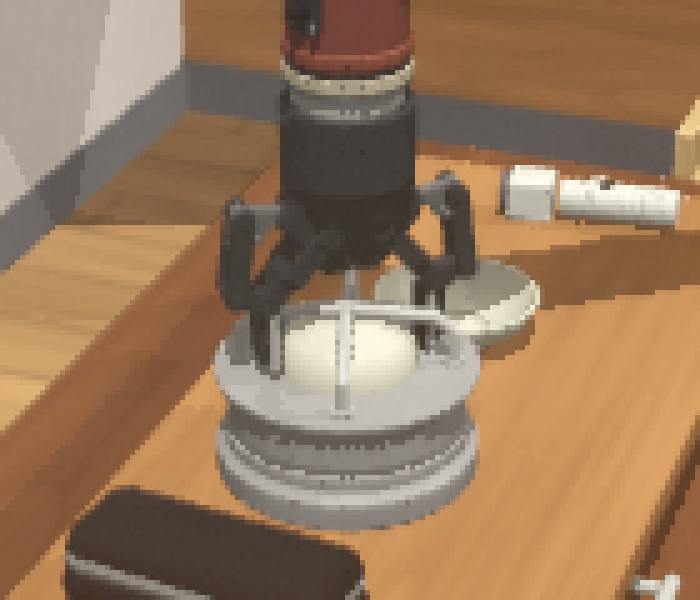

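The picture shows the guard bar at (343,330), turned, with the rim at about z 0.185 and the feet at about 20°. It has turned about 18° and the contact force has vanished, so the cover has dropped in. Now I press down.

Request:
arm_command --commands "0 0 0.002 0 0 0; 0 0 0.004 0 0 0; 0 0 0.005 0 0 0; 0 0 0.005 0 0 0"

```text
time: 6.2
position: [0.5937, -0.0256, 0.1703]
tcp_rot: [-0.0, 0.436, 0.9, -0.0]
wrist_force: [-0.8, 1.1, 3.2]
opening: 1.003
gripper_force: 1.6
```

Request:
arm_command --commands "0 0 0.001 0 0 0; 0 0 0.002 0 0 0; 0 0 0.003 0 0 0; 0 0 0.003 0 0 0"

```text
time: 6.6
position: [0.5937, -0.0256, 0.168]
tcp_rot: [-0.0, 0.436, 0.9, -0.0]
wrist_force: [-2.7, 0.0, 7.1]
opening: 0.997
gripper_force: 3.5
```

Request:
arm_command --commands "0 0 0.001 0 0 0; 0 0 0.002 0 0 0; 0 0 0.003 0 0 0; 0 0 0.003 0 0 0"

```text
time: 7.0
position: [0.5938, -0.0256, 0.1657]
tcp_rot: [0.0, 0.436, 0.9, -0.0]
wrist_force: [-3.2, -1.3, 9.8]
opening: 0.999
gripper_force: 5.1
```

Request:
arm_command --commands "0 0 0.0005 0 0 2; 0 0 0.001 0 0 4; 0 0 0.001 0 0 6; 0 0 0.001 0 0 8; 0 0 0.001 0 0 10; 0 0 0.001 0 0 12; 0 0 0.001 0 0 12"

```text
time: 7.7
position: [0.5957, -0.0266, 0.1655]
tcp_rot: [0.002, 0.528, 0.849, 0.0]
wrist_force: [-1.5, -1.4, 10.5]
opening: 1.002
gripper_force: 6.1
```

```bash
python3 -c "
from h import *
goal([*C,.165],62.5);look()"
```

```text
t 7.7 pos [ 0.5957 -0.0266  0.1655] yaw 26.2 F [-1.5 -1.4 10.5] M [-0.49  0.43 -0.11] j7 0.17
shift [ 0.0016 -0.0006  0.0005] turn [  0.1   0.3 -36.3]
side rim 198 0.1781 feet [-178, -177, -177, -177, -177, -177, -175, -174, -173, -173, -171, -160, -159, -85, -84, -84, -82, 3, 7, 8, 9, 10, 13, 17, 21, 30, 30, 90, 91, 93, 93, 93, 94, 94, 96, 96, 96, 96, 97, 97, 98, 98, 98]
top rim 153 0.1784 feet [92, 92, 95, 95, 95, 97, 98, 98]
```

The rim is at the bottom (0.178) and the cover is turning, now at about 6°. I keep turning until the stop.

Request:
arm_command --commands "0 0 0 0 0 2; 0 0 0 0 0 4; 0 0 0 0 0 6; 0 0 0 0 0 8; 0 0 0 0 0 10; 0 0 0 0 0 12; 0 0 0 0 0 12"

```text
time: 8.5
position: [0.5956, -0.0269, 0.1655]
tcp_rot: [0.002, 0.614, 0.789, 0.0]
wrist_force: [-1.6, -2.1, 11.0]
opening: 1.001
gripper_force: 6.0
```

Request:
arm_command --commands "0 0 0 0 0 2; 0 0 0 0 0 4; 0 0 0 0 0 6; 0 0 0 0 0 8; 0 0 0 0 0 10; 0 0 0 0 0 10"

```text
time: 9.1
position: [0.5955, -0.0268, 0.1655]
tcp_rot: [0.002, 0.681, 0.733, 0.0]
wrist_force: [-1.9, -1.7, 11.5]
opening: 1.0
gripper_force: 5.8
```

```bash
python3 -c "
from h import *
goal([*C,.165],62.5);look()"
```

```text
t 9.1 pos [ 0.5955 -0.0268  0.1655] yaw 4.2 F [-1.9 -1.7 11.5] M [-0.39  0.57 -0.13] j7 -0.14
shift [ 0.0013 -0.0009  0.0005] turn [  0.1   0.2 -58.3]
side rim 219 0.1781 feet [-173, -171, -168, 7, 9, 13, 14, 69, 70, 70, 71, 71, 71, 72, 73, 73, 75, 75, 75, 75, 75, 75, 77, 78, 161, 161, 161, 161, 162, 162, 163, 163, 163, 164, 164, 166, 166, 168, 177, 178, 179, 179]
top rim 142 0.1783 feet [69, 69, 72, 73, 73, 75, 75]
```

Request:
arm_command --commands "0 0 0 0 0 2; 0 0 0 0 0 4; 0 0 0 0 0 6; 0 0 0 0 0 6"

```text
time: 9.6
position: [0.5954, -0.0268, 0.1655]
tcp_rot: [0.002, 0.718, 0.696, 0.001]
wrist_force: [-1.9, -1.4, 10.9]
opening: 1.0
gripper_force: 5.8
```

Request:
arm_command --commands "0 0 0 0 0 2; 0 0 0 0 0 4; 0 0 0 0 0 5; 0 0 0 0 0 5"

```text
time: 10.0
position: [0.5954, -0.0268, 0.1655]
tcp_rot: [0.002, 0.747, 0.664, 0.001]
wrist_force: [-2.0, -0.9, 11.0]
opening: 1.0
gripper_force: 6.1
```

```bash
python3 -c "
from h import *
goal([*C,.165],62.5);look()"
```

```text
t 10.0 pos [ 0.5954 -0.0268  0.1655] yaw -6.7 F [-2.  -0.9 11. ] M [-0.39  0.63  0.1 ] j7 -0.29
shift [ 0.0012 -0.0011  0.0005] turn [  0.1   0.2 -69.2]
side rim 221 0.1781 feet [-4, -3, -2, -1, 2, 59, 59, 61, 62, 62, 62, 62, 63, 64, 64, 64, 64, 65, 65, 65, 65, 148, 148, 149, 150, 150, 151, 152, 152, 153, 153, 153, 153, 154, 157, 164, 166, 168, 172, 179, 179, 180, 180]
top rim 136 0.1782 feet [61, 63, 63, 64, 150, 152, 152, 153, 154, 155]
```

The cover is now at -27°, about 64° from the start. Since it dropped within 18°, it should lock by 48°. I ease off the turn slightly and lift.

Request:
arm_command --commands "0 0 0 0 0 -1; 0 0 -0.003 0 0 -3; 0 0 -0.006 0 0 -4; 0 0 -0.01 0 0 -4; 0 0 -0.02 0 0 -4; 0 0 -0.04 0 0 -4; 0 0 -0.07 0 0 -4; 0 0 -0.1 0 0 -4; 0 0 -0.13 0 0 -4; 0 0 -0.15 0 0 -4; 0 0 -0.16 0 0 -4; 0 0 -0.16 0 0 -4"

```text
time: 11.3
position: [0.5943, -0.0254, 0.3246]
tcp_rot: [0.001, 0.724, 0.69, 0.001]
wrist_force: [0.6, 0.0, -0.3]
opening: 0.996
gripper_force: 0.0
```

```bash
python3 -c "
from h import *
goal([*C,.165],62.5);look('pics/c1.png')
_,d,W=cloud('side');q=W[d>0];rad=np.hypot(*(q[:,:2]-C).T)
r=q[(rad>.05)&(rad<.075)&(abs(q[:,2]-.181)<.006)];print(np.linalg.lstsq(np.c_[r[:,:2]-C,np.ones(len(r))],r[:,2],rcond=None)[0])
for _ in range(3):
  e=q[(np.hypot(*(q[:,:2]-C).T)<.1)&(abs(q[:,2]-.181)<.004)];print(fitc(cv2.convexHull(e[:,:2].astype(np.float32))[:,0]));break"
```

```text
t 11.3 pos [ 0.5943 -0.0254  0.3246] yaw -2.7 F [ 0.6  0.  -0.3] M [-0.02 -0.06 -0.08] j7 -0.18
shift [-1.000e-04 -0.000e+00  1.596e-01] turn [  0.1   0.1 -65.2]
side rim 246 0.1803 feet [-119, -118, -118, -117, -117, -117, -116, -115, -115, -27, -25, -25, -24, -24, -24, -24, -24, -23, -21, 59, 59, 60, 61, 62, 62, 63, 63, 63, 66, 66, 66, 66, 66, 67, 149, 150, 151, 151, 151, 152, 152, 153, 154, 154, 156]
top rim 146 0.1808 feet [58, 62, 62, 64, 65]
[ 0.00233719 -0.00451073  0.18072025]
(np.float64(0.5953649629831724), np.float64(-0.025452989208638477), np.float64(0.07779396888246863))
```

View pics/c1.png

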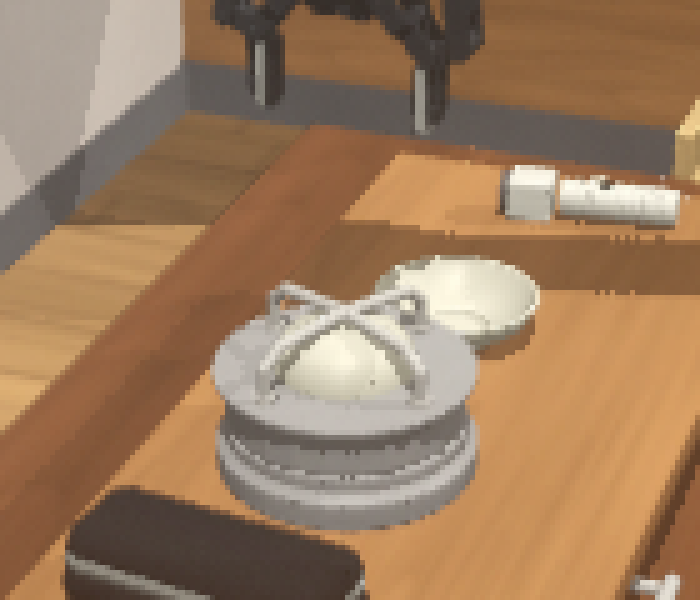

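The cover at (345,370) is level, with the rim at 0.1807 (locked height 0.181), centred, and the gripper is clear above it. I hand in the job.

```bash
python3 -c "
from rig import *
print(job_done())"
```

```text
the job is handed in; nothing more can be done
None
```

The cover is locked and I've handed the job in. Let go, its rim sits level and centred about 66 mm above the shelf top, the pressing force read about 11 N at most, and the arm never went near the things beside it. I got no verdict back from the judging.

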